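# Let the polish rack down on its hand hoist

## Robot

A 6-joint arm with a two-finger parallel gripper is mounted at the origin on the work surface. World frame = base frame: x ahead of the robot, y to its left, z up, the work surface at z = 0. Lengths are in m, angles in rad, forces in N, time in s.
With the tool pointing down it reaches from about 0.35 to 0.775 m from the base axis. Payload 7.3 kg.
Tool frame: the origin (TCP) lies between the finger pads; the fingertips stand 8 mm ahead of it and the grasp point (between the pads) lies 11 mm behind it (robot.nose_length is the distance from the TCP to the fingertips, in m); z points along the fingers, y is the line along which they close (so a half turn about z gives the same grasp; the last joint's range is limited). The gripper opens to 92 mm and grips with 3 to 60 N. Pads are 19 mm wide; open, the fingers measure 130 mm over their backs; the gripper's body (75 mm by 190 mm) begins 47 mm behind the grasp point.
Start: joints at [-1.446, 0.342, 1.524, -0, 1.275, -0.146], TCP at [0.14, -0.506, 0.235] pointing down, gripper open.
Joint ranges: [-2.53, 2.53], [-0.77, 2.02], [0.04, 2.7], [-1, 4.14], [0.28, 2.66], [-3.11, 3.11]. Speed limits (rad/s): [2.57, 2.57, 3.14, 3.14, 3.14, 3.14].

## Interface

Orientations are given as [roll, pitch, yaw] about the fixed x, y, z axes, in that order (R = Rz(yaw) Ry(pitch) Rx(roll)).
In Python, from cell import robot gives the robot as it stands. The module is installed in compiled form; this text tells all that it offers.
- The arm moves only by the shell command python3 -m jog 'ROWS' [FORCE]. ROWS is JSON, a list that holds one entry, the list of rows, each a list of 5 numbers: the gripper's target within -1 to 1 (fully open at 1, half-way at 0, shut at -1), then the shift along the tool's x, y, z in m, then the turn about the tool's z in rad. A call has 1 to 5 rows; each row is the pose to reach, as a shift and turn from the pose commanded when the call began, along the tool's axes at that moment; what a row does not reach only later rows make up. A row lasts 1/12 s, in which the tool goes at most 41.7 mm and 7.16 degrees, less where a joint would pass 70% of its speed; a pose out of reach is approached as far as the arm can. A call with a gripper value outside its range is refused whole. The fingers move at their own pace and stop on an object; FORCE is the grip in N (left out, the last holds). Time passes only in rows, so rows that repeat a pose let the fingers close. It gives the time, the measured TCP pose, the force, the opening and the grip force at its end, in the units of the state.
- robot.observe(): the state, without advancing time (a new reading comes with each control period).
- robot.read_camera(name): name is "side" or "top"; returns the picture (480x640x3 uint8, red, green, blue); there is no depth.
- robot.camera_model(name): a dict with "camera_matrix" (3x3 intrinsics, pixels), "dist_coeffs" ([k1, k2, p1, p2, k3] as OpenCV has them; the pictures are not rectified), "position" and "attitude" of the camera in the world. Camera axes: x right, y down, z forward; pixel columns grow to the right and rows downward; lengths in m; the calibration is good to about 2 mm. A picture is of the moment at which its call begins. camera_model takes no time and is no camera call.
- robot.hand_in(): hands the job in; it is judged then, once.
The state is a dict: "time": time; "qpos": joint angles; "qvel": joint speeds; "joint_efforts": joint torques, N m; "tool_pos": TCP position; "tool_rot": TCP orientation; "contact_force": force on the tool from outside, world axes, zero at the start; "torque": the same for the moment, N m; "opening": finger opening in m; "grip_force": force on a finger pad.
Only numpy, scipy, OpenCV 4.12 (cv2) and the standard library are available. Lean on these libraries where they do the work, as an engineer would, in place of code of your own. Each camera call takes 0.05 s, during which the arm holds its last target. There are 200 camera calls.

## Task

Lower the raised polish rack with the hoist's crank until the rack's white pointer is level with the orange collar, as near as the ratchet's notches allow. The red crank grip is also the pawl: wind up a touch to take the load off the tooth, lift the grip to clear the teeth, let the crank turn back slowly (at most an eighth of a turn a second), then lower the grip into its notch and ease the load fully onto the tooth before letting go. Do not jam, force or grind the pawl on the teeth, and leave the collar and the other things on the sill where they are.

Things in the scene. Friction and masses are not known exactly. Their poses are not given: they have to be found in the camera images.
- hoist: Hand hoist fixed to the sill; origin on the sill under the crank's upright axis, z up. Foot 190 mm (x) by 430 mm (y -105 to 325), gear housing 150 x 150 x 70 mm high about the origin. On its +y side: gauge rod (y 150, top 197 mm), mast (y 205, top 212 mm) and the rack with bottles (y 230 to 315, x -75 to 75 mm, up to 165 mm high).
- crank_axis (a point): Point on the crank's upright axis, 147 mm above the sill: the height of the middle of the grip when the pawl is down.
- grip (a point): Middle of the crank's upright red grip, 70 mm from the axis: a sleeve of 26 mm diameter, 122 to 172 mm above the sill with the pawl down, with a black 32 mm cap 6 mm thick on top. It spins freely, so the fingers need not turn with the crank. It carries the pawl and slides up with it. Below it the flat crank arm reaches up to 115 mm, a brass flange to 121 mm above the sill.
- crank (a joint): Crank angle, rad: 0 at the start, positive anticlockwise from above = winding up; stops at -2.85 and 0.6. Notches hold the loaded crank near multiples of -0.524 rad (12 a turn), but the tooth blocks are clamped on by hand, each up to 0.1 rad (7 mm) off either way; only the first, at 0, is exact. The rack's weight pulls clockwise, 2.5 to 5 N at the grip; it moves 27 mm per rad, 14 mm a notch.
- pawl (a joint): Lift of the pawl and grip, m: 0 = home in a notch, end stop 0.017. A spring pushes it down, about 3.5 N at 0 to 6 N at the stop. It passes over the teeth when lifted 14 mm or more. It lifts out and drops home freely when the crank is wound 0.04 rad (2.8 mm at the grip) or more above that notch's true holding angle, up to 0.28 rad above it, less if the next tooth sits close (0.08 at worst).
- ratchet: Steel disc with clamp-on tooth blocks, fixed under the crank, origin as the hoist's; teeth on a 70 mm radius, tops 95 mm above the sill. The teeth are undercut: the loaded pawl's ball end is hooked under the lip, so it jams until the crank is wound up a little; wound too far, it meets the next tooth's sloping back. Only the pawl should bear on it, normally under 7 N.
- pointer (a point): Tip of the rack's white pointer (a 6 mm wide, 4 mm thick tongue beside the gauge rod); moves up and down with the rack.
- mark (a point): Middle of the orange collar (24 mm diameter, 6 mm thick) on the gauge rod: the height for the pointer, 2 to 5 notches below its start.
- buffer: Pale buffer block 95 x 26 x 26 mm, lying; bystander. Origin under its middle.
- finger_rest: Rose silicone finger rest 50 x 110 x 28 mm; bystander. Origin under its middle.
- clip_stand: Steel spring clip stand gripping a nail tip, foot 56 mm in diameter, 110 mm high; bystander. Origin under its foot.
- polish_a: Red polish bottle, 30 mm diameter, 66 mm high; bystander. Origin under its base.
- polish_b: Pink polish bottle, 30 mm diameter, 66 mm high; bystander. Origin under its base.
- remover: Clear remover bottle, 52 mm diameter, 130 mm high; bystander. Origin under its base.
- file: Grey nail file 160 x 18 x 4 mm; bystander. Origin under its middle.

How it is judged:
By the outcome, as a careful person would: the job done as asked, in the order asked, and still so for the second after the job is handed in, with the robot touching nothing.
It also fails if it takes over 72 s, if anything falls off the work surface, if the arm or the gripper's body presses on something with over 40 N, if the wrist force passes 120 N, or if a joint passes its speed limit or range.

## Working session

There is one attempt and no reset: what is moved stays moved. The work goes in short steps, Python scripts to look and compute and a shell command to move; the robot and the scene stay as the last step left them, time stands still between calls to the robot, and variables do not carry over. Pictures are saved under pics/ and viewed, at most 10 in all, crops included, and the job is handed in when it is done.

```bash
mkdir -p pics; cat > h.py <<'E'
import numpy as np, cv2
from cell import robot
from scipy.spatial.transform import Rotation as R
def cam(n):
    m=robot.camera_model(n); K=np.array(m["camera_matrix"]); d=np.array(m["dist_coeffs"])
    a=np.array(m["attitude"]); 
    A=a if a.shape==(3,3) else (R.from_euler('xyz',a).as_matrix() if a.size==3 else R.from_quat(a).as_matrix())
    return K,d,A,np.array(m["position"])
def ray(n,uv):
    K,d,A,p=cam(n); x=cv2.undistortPoints(np.array([[uv]],float),K,d)[0,0]
    r=A@np.array([x[0],x[1],1]); return p,r/np.linalg.norm(r)
def onplane(n,uv,z):
    p,r=ray(n,uv); return p+r*(z-p[2])/r[2]
def tri(uv1,uv2):
    p,r=ray("top",uv1); q,s=ray("side",uv2)
    t=np.linalg.lstsq(np.c_[r,-s],q-p,rcond=None)[0]
    a,b=p+r*t[0],q+s*t[1]; return (a+b)/2,np.linalg.norm(a-b)
def proj(n,P):
    K,d,A,p=cam(n); c=A.T@(np.array(P)-p); return cv2.projectPoints(c.reshape(1,1,3),np.zeros(3),np.zeros(3),K,d)[0].ravel()
def pic(n,f=None):
    im=cv2.cvtColor(robot.read_camera(n),cv2.COLOR_RGB2BGR)
    if f: cv2.imwrite("pics/"+f,im)
    return im
E
python3 - <<'E'
from h import *
for n in("side","top"):
    pic(n,n+"0.png"); m=robot.camera_model(n); print({k:np.round(v,3).tolist() for k,v in m.items()})
o=robot.observe(); print(o)
E
```

```text
{'camera_matrix': [[516.428, 0.0, 320.984], [0.0, 516.428, 238.863], [0.0, 0.0, 1.0]], 'dist_coeffs': [0.033, 0.0, 0.0, 0.0, 0.0], 'position': [-0.034, 0.684, 0.936], 'attitude': [-2.339, 0.008, -2.457]}
{'camera_matrix': [[572.711, 0.0, 332.484], [0.0, 572.711, 242.812], [0.0, 0.0, 1.0]], 'dist_coeffs': [-0.02, 0.0, 0.0, 0.0, 0.0], 'position': [0.264, 0.017, 1.295], 'attitude': [-2.93, 0.003, -1.467]}
{'time': 0.1, 'qpos': array([-1.44602234e+00,  3.42627399e-01,  1.52491162e+00,  3.69792880e-05,
        1.27542000e+00, -1.45973693e-01]), 'qvel': array([-7.17159894e-05, -1.73922425e-03, -2.55949434e-03,  1.04122612e-03,
       -7.66159390e-04,  8.47456667e-04]), 'joint_efforts': array([ 9.41384315e-04, -4.32006526e+01, -2.44694352e+01,  7.19039887e-02,
        5.26313356e-02, -4.78248592e-05]), 'tool_pos': array([ 0.14041334, -0.50550845,  0.23413122]), 'tool_rot': array([-3.14024597e+00, -2.33732345e-04,  2.70736736e-01]), 'contact_force': array([0.35308083, 0.44601956, 0.01743608]), 'torque': array([ 0.01418426, -0.05297304,  0.02740735]), 'grip_force': 0.0, 'opening': 0.09132767349438373}
```

View pics/side0.png

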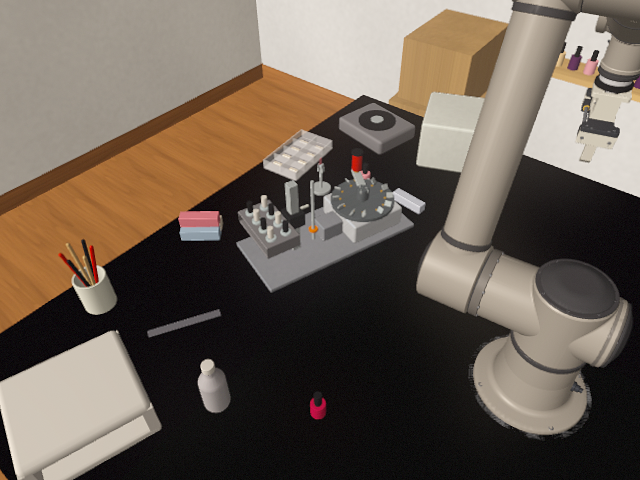

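View pics/top0.png

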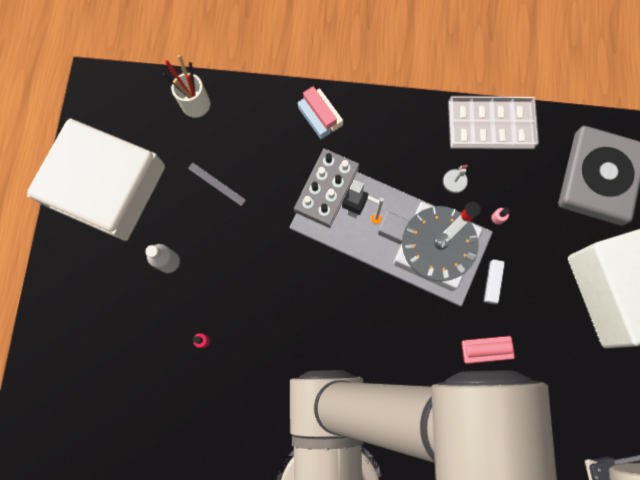

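The side view shows the grip at about (357,160) and the collar at (313,229). The top view shows the grip cap at (473,209), the axis hub near (441,242) and the collar at (377,218). I'll zoom in and measure next.

```bash
python3 - <<'E'
from h import *
s=cv2.imread("pics/side0.png"); t=cv2.imread("pics/top0.png")
a=cv2.resize(s[145:255,270:400],None,fx=3,fy=3,interpolation=2)
a=cv2.resize(s[145:245,290:390],(400,400),interpolation=2)
b=cv2.resize(t[165:265,345:495],(600,400),interpolation=2)[:, 200:600]
cv2.imwrite("pics/z0.png",np.hstack([a,b]))
def blobs(im,lo,hi,box):
    h=cv2.cvtColor(im,cv2.COLOR_BGR2HSV); m=cv2.inRange(h,lo,hi)
    x0,y0,x1,y1=box; k=np.zeros_like(m);k[y0:y1,x0:x1]=m[y0:y1,x0:x1]
    n,_,st,c=cv2.connectedComponentsWithStats(k)
    return [(st[i].tolist(),c[i].round(1).tolist()) for i in range(1,n) if st[i][4]>5]
for n,im,box in(("side",s,(230,140,430,290)),("top",t,(290,140,500,300))):
    print(n,"orange",blobs(im,(8,180,120),(22,255,255),box)); print(n,"red",blobs(im,(0,200,90),(5,255,255),box),blobs(im,(174,200,90),(180,255,255),box))
# axis guess: housing disc
for uv in((441,242),): print("axis",onplane("top",uv,0.115))
E
```

```text
side orange [([309, 226, 9, 7, 34], [312.8, 229.2])]
side red [([351, 156, 10, 15, 123], [355.8, 163.1])] []
top orange [([371, 215, 10, 8, 45], [375.5, 219.1])]
top red [([462, 210, 9, 10, 49], [465.1, 215.4])] []
axis [ 0.54118786 -0.18022792  0.115     ]
```

View pics/z0.png

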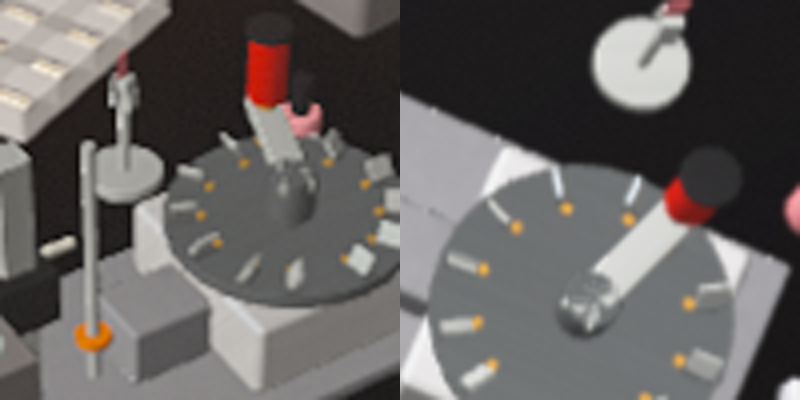

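The zoom shows the grip cap at top (473,209), the hub at (441.8,240.8) and the white pointer tongue ending near side (308.7,205). Tooth blocks with orange dots are visible around the disc.

```bash
cat >> h.py <<'E'
E
python3 - <<'E'
from h import *
np.set_printoptions(precision=4,suppress=True)
cap=onplane("top",(473,209.2),.178); print("cap",cap)
ax=onplane("top",(441.8,240.8),.125); print("hub",ax)
col,e=tri((375.5,219.1),(312.8,229.2)); print("collar",col,e)
print("collar r", np.linalg.norm(col[:2]-ax[:2]),"grip r",np.linalg.norm(cap[:2]-ax[:2]))
print("grip side", proj("side",[*cap[:2],.147]), "meas 355.8,163.1")
# disc outline in the top view
t=cv2.imread("pics/top0.png"); s=cv2.imread("pics/side0.png")
# vertical pixel scale at the rod: side rows for heights at collar xy
yd=(col[:2]-ax[:2]); yd/=np.linalg.norm(yd); xd=np.array([yd[1],-yd[0]])
print("yaw",np.arctan2(-yd[0],yd[1]),"gripangle rel hoist x",np.arctan2((cap[:2]-ax[:2])@yd,(cap[:2]-ax[:2])@xd))
for z in np.arange(.03,.2,.02): print(round(z,3),proj("side",[*(ax[:2]+.15*yd),z]),proj("side",[*(ax[:2]+.16*yd),z]))
r=robot.observe(); 
c=t[180:245,340:405]; c2=s[175:240,285:350]
cv2.imwrite("pics/z1.png",np.hstack([cv2.resize(c2,(400,400),interpolation=2),cv2.resize(c,(400,400),interpolation=2)]))
E
```

```text
cap [ 0.6008 -0.2298  0.178 ]
hub [ 0.5416 -0.1801  0.125 ]
collar [ 0.5955 -0.0419  0.0431] 0.00031114564630427933
collar r 0.14833493565144096 grip r 0.07735912031864915
grip side [356.6743 160.6874] meas 355.8,163.1
yaw -0.3719378570878148 gripangle rel hoist x -0.32595625505327885
0.03 [312.269  233.1479] [308.8293 234.4935]
0.05 [312.1102 227.3973] [308.6333 228.7418]
0.07 [311.9478 221.5227] [308.433  222.8658]
0.09 [311.7818 215.5199] [308.2282 216.8613]
0.11 [311.6121 209.3845] [308.0187 210.7238]
0.13 [311.4385 203.1119] [307.8044 204.4488]
0.15 [311.2609 196.6973] [307.5852 198.0312]
0.17 [311.0791 190.1355] [307.3607 191.4661]
0.19 [310.893  183.4213] [307.1309 184.748 ]
```

View pics/z1.png

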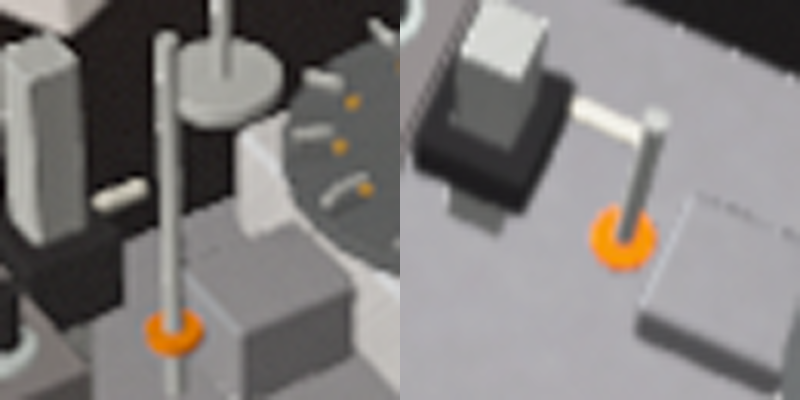

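```bash
python3 - <<'E'
from h import *
np.set_printoptions(precision=4,suppress=True)
print("cap",tri((473,209.2),(357.5,151.7)))
print("hub",tri((441.8,240.8),(290+293/4,145+185/4)))
print("ptr tip",tri((379,202.4),(308.9,205.4)))
print("rodtop",tri((340+255/6.15,180+115/6.15),(285+168/6.15,175+38/6.15)))
print("ptr root",tri((340+175/6.15,180+105/6.15),(285+98/6.15,175+202/6.15)))
# dots: orange-yellow small
t=cv2.imread("pics/top0.png");h=cv2.cvtColor(t,cv2.COLOR_BGR2HSV);m=cv2.inRange(h,(10,90,120),(28,255,255))
m[:190]=0;m[290:]=0;m[:,:395]=0;m[:,485:]=0
n,_,st,c=cv2.connectedComponentsWithStats(m)
ax=np.array([.5416,-.1801])
for i in range(1,n):
    p=onplane("top",c[i],.088)[:2]-ax; print(c[i].round(1),st[i][4],np.linalg.norm(p).round(4),np.arctan2(p[1],p[0]).round(3))
# disc outline
g=cv2.cvtColor(t,cv2.COLOR_BGR2HSV); 
E
```

```text
cap (array([ 0.6013, -0.2309,  0.1743]), np.float64(0.001453049410381014))
hub (array([ 0.5459, -0.1846,  0.1017]), np.float64(0.0026332288201261693))
ptr tip (array([ 0.6119, -0.0442,  0.1129]), np.float64(0.0062093548796091705))
rodtop (array([ 0.5968, -0.0437,  0.1948]), np.float64(0.0037846589918467738))
ptr root (array([ 0.6191, -0.0211,  0.117 ]), np.float64(0.008510599930181008))
[436.1 216.7] 9 0.062 0.155
[451.9 219.1] 8 0.0643 -0.398
[423.7 221. ] 7 0.0604 0.633
[415.3 232. ] 7 0.0568 1.167
[466.9 240.3] 9 0.062 -1.32
[413.7 245. ] 7 0.0539 1.696
[417.5 255.5] 4 0.0523 2.155
[464.3 255. ] 7 0.0589 -1.871
[455.9 264.3] 9 0.0559 -2.357
[430.8 266.6] 5 0.0519 2.876
[443.2 268.6] 5 0.0533 -2.894
```

```bash
python3 - <<'E'
from h import *
from scipy.optimize import least_squares
np.set_printoptions(precision=4,suppress=True)
C=[(436.1,216.7),(451.9,219.1),(423.7,221),(415.3,232),(466.9,240.3),(413.7,245),(417.5,255.5),(464.3,255),(455.9,264.3),(430.8,266.6),(443.2,268.6)]
for z in(.085,.095):
    P=np.array([onplane("top",c,z)[:2] for c in C])
    r=least_squares(lambda q:np.hypot(*(P-q[:2]).T)-q[2],[.54,-.18,.06]); print(z,r.x,r.fun*1000)
    ax=r.x[:2]
    a=np.arctan2(*(P-ax).T[::-1]); 
    for zc in(.178,): cap=onplane("top",(473,209.2),zc)[:2]-ax
    g=np.arctan2(cap[1],cap[0]); print("cap r",np.hypot(*cap),"ang",g, "dots rel",np.sort((a-g)%(2*np.pi)-2*np.pi),)
    print("  /-.5236",np.sort(((a-g)%(2*np.pi)-2*np.pi)/-.5236))
col=np.array([.5955,-.0419]); yd=col-ax; print(np.hypot(*yd)); yaw=np.arctan2(-yd[0],yd[1]);print("yaw",yaw)
yd/=np.hypot(*yd); xd=np.array([yd[1],-yd[0]])
for x in(.006,.01,-.006,-.01):
  for y in(.15,.16):
    b=ax+yd*y+xd*x
    f=lambda z:proj("side",[*b,z]);
    print(x,y,f(.113),f(.12),proj("top",[*b,.113]))
E
```

```text
0.085 [ 0.5477 -0.1837  0.058 ] [-0.6526  0.3657  0.3786 -0.0616  0.0033 -0.0146  0.0736 -0.0059 -0.0658
 -0.0087 -0.012 ]
cap r 0.07037076978084249 ang -0.7137811047517731 dots rel [-5.9546 -5.3455 -4.8381 -4.2963 -3.7878 -3.3664 -2.7204 -2.2546 -1.7459
 -1.2614 -0.6812]
  /-.5236 [ 1.301   2.409   3.3344  4.3059  5.1955  6.4294  7.2342  8.2053  9.24
 10.2092 11.3725]
0.095 [ 0.5453 -0.182   0.0575] [-0.6472  0.3627  0.3755 -0.0611  0.0033 -0.0145  0.073  -0.0059 -0.0653
 -0.0086 -0.0119]
cap r 0.07323079747722294 ang -0.7099301112752473 dots rel [-5.9585 -5.3494 -4.8419 -4.3001 -3.7917 -3.3703 -2.7242 -2.2584 -1.7497
 -1.2652 -0.6851]
  /-.5236 [ 1.3084  2.4164  3.3417  4.3132  5.2029  6.4368  7.2416  8.2126  9.2474
 10.2166 11.3798]
0.14885487737455713
yaw -0.34392078477136606
0.006 0.15 [310.5476 207.0201] [310.4832 204.8345] [378.5305 208.2898]
0.006 0.16 [307.0122 208.4152] [306.9339 206.2287] [374.2863 206.34  ]
0.01 0.15 [309.7276 206.1178] [309.6602 203.9329] [379.3114 206.6645]
0.01 0.16 [306.1967 207.5075] [306.1154 205.3217] [375.0692 204.7171]
-0.006 0.15 [313.0268 209.7484] [312.9718 207.5605] [376.1821 213.1782]
-0.006 0.16 [309.4778 211.1597] [309.4087 208.971 ] [371.9317 211.221 ]
-0.01 0.15 [313.8598 210.6649] [313.8078 208.4763] [375.3973 214.8117]
-0.01 0.16 [310.3062 212.0817] [310.2402 209.8923] [371.1448 212.8521]
```

The axis is at (0.548,-0.184), the grip at (0.601,-0.230), the pointer at about z 0.113 and the collar at 0.043. That makes it about 5 notches. Now moving over the grip.

```bash
python3 -m jog '[[[1,0.035,-0.0095,0,0],[1,0.069,-0.019,0,0],[1,0.104,-0.0285,0,0],[1,0.138,-0.038,0,0],[1,0.173,-0.0475,0,0]]]' 25
python3 -m jog '[[[1,0.035,-0.0095,0,0],[1,0.069,-0.019,0,0],[1,0.104,-0.0285,0,0],[1,0.138,-0.038,0,0],[1,0.173,-0.0475,0,0]]]'
python3 -m jog '[[[1,0.035,-0.0095,0,0],[1,0.069,-0.019,0,0],[1,0.104,-0.0285,0,0],[1,0.138,-0.038,0,0],[1,0.172,-0.0475,0,0]]]'
python3 -m jog '[[[1,0,0,0,0],[1,0,0,0,0],[1,0,0,0,0]]]'
cat >> h.py <<'E'
AX=np.array([.5477,-.1837]); G0=np.arctan2(-.2298+.1837,.6009-.5477)
def to(target,z=None):
    o=robot.observe(); M=R.from_euler('xyz',o["tool_rot"]).as_matrix(); d=np.array([*target[:2],target[2] if z is None else z])-o["tool_pos"]
    print("pos",o["tool_pos"].round(4),"yaw",o["tool_rot"][2].round(3),"shift",(M.T@d).round(4))
E
python3 -c "
from h import *
to([.601,-.2298,.136])"
```

```text
time: 0.52
tool_pos: [0.2954, -0.4126, 0.2344]
tool_rot: [-3.141, 0.0, 0.27]
contact_force: [0.3, -1.2, -0.0]
opening: 0.092
grip_force: 0.0
time: 0.93
tool_pos: [0.4496, -0.3204, 0.2344]
tool_rot: [-3.141, 0.001, 0.271]
contact_force: [0.0, -0.5, 0.8]
opening: 0.0919
grip_force: 0.0
time: 1.35
tool_pos: [0.6026, -0.2286, 0.2342]
tool_rot: [-3.141, 0.001, 0.271]
contact_force: [1.0, -0.5, 0.5]
opening: 0.0915
grip_force: 0.0
time: 1.6
tool_pos: [0.601, -0.23, 0.234]
tool_rot: [-3.141, 0.001, 0.271]
contact_force: [0.3, 0.5, 0.8]
opening: 0.092
grip_force: 0.0
pos [ 0.601 -0.23   0.234] yaw 0.271 shift [ 0.0002 -0.0001  0.098 ]
```

```bash
python3 -m jog '[[[1,0,0,0.025,0],[1,0,0,0.05,0],[1,0,0,0.07,0],[1,0,0,0.088,0],[1,0,0,0.098,0]]]'
python3 -m jog '[[[0.2,0,0,0,0],[0,0,0,0,0],[-0.2,0,0,0,0],[-0.35,0,0,0,0],[-0.35,0,0,0,0]]]' 20
python3 - <<'E'
from h import *
s=pic("side");t=pic("top")
cv2.imwrite("pics/g1.png",np.hstack([cv2.resize(s[100:220,300:420],(400,400)),cv2.resize(t[165:285,395:515],(400,400))]))
E
```

```text
time: 2.02
tool_pos: [0.5994, -0.2307, 0.1345]
tool_rot: [-3.139, 0.003, 0.269]
contact_force: [-1.1, 0.8, -0.5]
opening: 0.0918
grip_force: 0.0
time: 2.43
tool_pos: [0.6019, -0.2304, 0.1381]
tool_rot: [3.14, -0.002, 0.271]
contact_force: [1.3, 0.2, -0.1]
opening: 0.0628
grip_force: 0.0
```

View pics/g1.png

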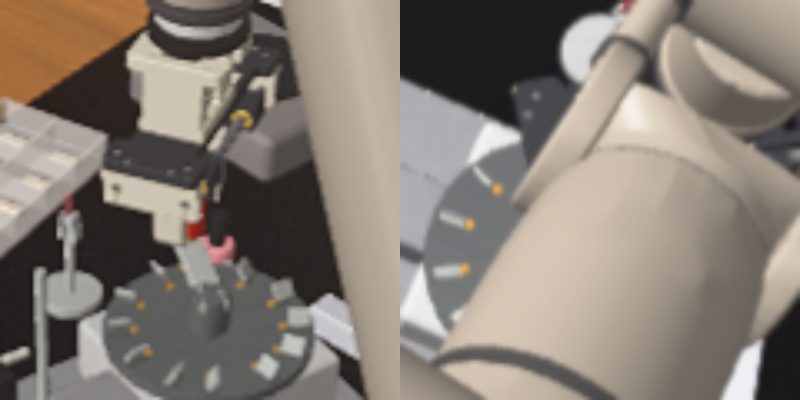

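The picture shows the fingers straddling the red grip at side about (358,168), with the arm clear of the teeth. Closing next.

```bash
python3 -m jog '[[[-0.5,0,0,0,0],[-0.5,0,0,0,0],[-0.5,0,0,0,0],[-0.6,0,0,0,0],[-0.7,0,0,0,0]]]' 15
python3 -m jog '[[[-1,0,0,0,0],[-1,0,0,0,0],[-1,0,0,0,0],[-1,0,0,0,0],[-1,0,0,0,0]]]' 15
python3 -c "
from h import *
o=robot.observe();print(o['tool_pos'],o['contact_force'],o['torque'])"
```

```text
time: 2.95
tool_pos: [0.6013, -0.2292, 0.1367]
tool_rot: [-3.14, 0.0, 0.271]
contact_force: [-2.7, 3.3, 1.5]
opening: 0.0306
grip_force: 15.0
time: 3.37
tool_pos: [0.6014, -0.2295, 0.1367]
tool_rot: [-3.141, 0.0, 0.271]
contact_force: [-1.1, 5.3, 3.0]
opening: 0.0301
grip_force: 15.0
[ 0.60137068 -0.22949651  0.13671323] [-1.07710875  5.34960559  3.02960355] [ 0.68883033  0.19095556 -0.03609807]
```

```bash
cat >> h.py <<'E'
P0=np.array([.6014,-.2295])   # TCP xy with crank at 0
def st():
    o=robot.observe(); p=o["tool_pos"]; v=p[:2]-AX; a=np.arctan2(v[1],v[0]); w=P0-AX
    f=o["contact_force"]; u=v/np.hypot(*v)
    print("phi %.3f r %.4f z %.4f  F rad %.1f tan %.1f z %.1f  open %.4f t %.2f"%((a-np.arctan2(w[1],w[0])+.7)%(2*np.pi)-.7 if a>9 else a-np.arctan2(w[1],w[0]),np.hypot(*v),p[2],f[:2]@u,f[1]*u[0]-f[0]*u[1],f[2],o["opening"],o["time"]))
E
python3 -m jog '[[[-1,0.0009,-0.0006,0,0],[-1,0.0018,-0.0012,0,0],[-1,0.0025,-0.0017,0,0],[-1,0.003,-0.002,0,0],[-1,0.0035,-0.0023,0,0]]]' 25 >/dev/null
python3 -c "from h import *; st()"
python3 -m jog '[[[-1,0,0,0,0],[-1,0,0,0,0]]]' 25 >/dev/null
python3 -c "from h import *; st()"
```

```text
phi 0.038 r 0.0708 z 0.1367  F rad -5.5 tan -3.5 z 3.8  open 0.0297 t 3.78
phi 0.039 r 0.0708 z 0.1367  F rad -6.1 tan -2.1 z 2.6  open 0.0296 t 3.95
```

```bash

python3 -m jog '[[[-1,0.0004,-0.0006,0,0],[-1,0.0008,-0.0012,0,0],[-1,0.0012,-0.0019,0,0],[-1,0.0012,-0.0019,0,0],[-1,0.0012,-0.0019,0,0]]]' 25 >/dev/null
python3 -c "from h import *; st()"
```

```text
phi 0.072 r 0.0705 z 0.1367  F rad -3.9 tan -3.1 z 2.8  open 0.0296 t 4.37
```

Crank is wound 0.07 rad and the load is on the hand. Lifting.

```bash

python3 -m jog '[[[-1,0,0,-0.0015,0],[-1,0,0,-0.003,0],[-1,0,0,-0.0045,0],[-1,0,0,-0.006,0],[-1,0,0,-0.006,0]]]' 25 >/dev/null
python3 -c "from h import *; st()"
python3 -m jog '[[[-1,0,0,-0.0025,0],[-1,0,0,-0.005,0],[-1,0,0,-0.0075,0],[-1,0,0,-0.0095,0],[-1,0,0,-0.0095,0]]]' 25 >/dev/null
python3 -c "from h import *; st()
s=pic('side');cv2.imwrite('pics/l1.png',cv2.resize(s[140:230,290:410],(800,600),interpolation=2))"
```

```text
phi 0.083 r 0.0702 z 0.1425  F rad -3.3 tan -3.6 z -4.1  open 0.0297 t 4.78
phi 0.085 r 0.0703 z 0.1527  F rad -2.9 tan -3.0 z -5.5  open 0.0299 t 5.20
```

View pics/l1.png

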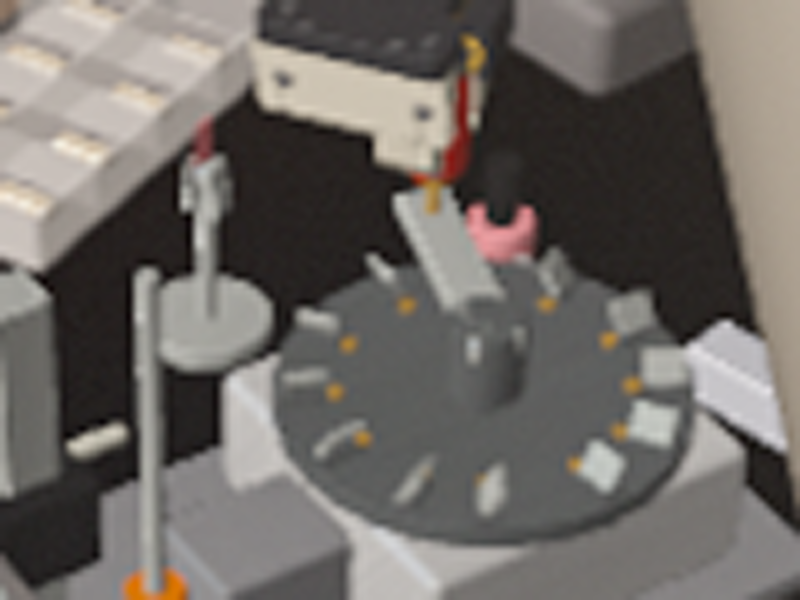

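The picture shows the grip raised, with the brass stem visible beneath it at about (355,171). The pawl is lifted 16 mm. Now I'll compute the turn-back arc.

```bash
cat >> h.py <<'E'
def arc(phi0,steps,r0=None,yaw=.271,start=None,r1=.0702,ax=AX):
    w=P0-AX; g=np.arctan2(w[1],w[0]); c,s=np.cos(yaw),np.sin(yaw)
    T=np.array([[c,s],[s,-c]])
    pt=lambda a,r:T@(ax+r*np.array([np.cos(g+a),np.sin(g+a)]))
    cur=pt(phi0,r0 or r1) if start is None else T@np.array(start); a=phi0
    for call in steps:
        rows=[]
        for d in call:
            a+=d; rows.append(np.round(pt(a,r1)-cur,4).tolist())
        cur=cur+rows[-1]; print("to %.2f"%a,rows)
E
python3 -c "
from h import *
arc(.085,[[-.02,-.035,-.045,-.05,-.05]]+[[-.05]*5]*3,r0=.0703)"
```

```text
to -0.12 [[-0.0012, 0.0008], [-0.0031, 0.0023], [-0.0057, 0.004], [-0.0087, 0.0059], [-0.0118, 0.0076]]
to -0.36 [[-0.0032, 0.0015], [-0.0064, 0.0029], [-0.0097, 0.0041], [-0.013, 0.0052], [-0.0164, 0.006]]
to -0.62 [[-0.0035, 0.0008], [-0.0069, 0.0013], [-0.0104, 0.0017], [-0.0139, 0.0018], [-0.0174, 0.0019]]
to -0.87 [[-0.0035, -0.0002], [-0.007, -0.0005], [-0.0105, -0.0011], [-0.0139, -0.0017], [-0.0173, -0.0026]]
```

```bash
python3 -m jog '[[[-1,-0.0012,0.0008,0,0],[-1,-0.0031,0.0023,0,0],[-1,-0.0057,0.004,0,0],[-1,-0.0087,0.0059,0,0],[-1,-0.0118,0.0076,0,0]]]' 25 >/dev/null; python3 -c "from h import *; st()"
python3 -m jog '[[[-1,-0.0032,0.0015,0,0],[-1,-0.0064,0.0029,0,0],[-1,-0.0097,0.0041,0,0],[-1,-0.013,0.0052,0,0],[-1,-0.0164,0.006,0,0]]]' 25 >/dev/null; python3 -c "from h import *; st()"
python3 -m jog '[[[-1,-0.0035,0.0008,0,0],[-1,-0.0069,0.0013,0,0],[-1,-0.0104,0.0017,0,0],[-1,-0.0139,0.0018,0,0],[-1,-0.0174,0.0019,0,0]]]' 25 >/dev/null; python3 -c "from h import *; st()"
```

```text
phi -0.120 r 0.0702 z 0.1521  F rad -2.7 tan -2.8 z -5.7  open 0.0298 t 5.67
phi -0.370 r 0.0703 z 0.1522  F rad -2.3 tan -2.2 z -5.5  open 0.0295 t 6.08
phi -0.618 r 0.0703 z 0.1523  F rad -1.7 tan -1.6 z -5.1  open 0.0299 t 6.50
```

```bash
python3 -m jog '[[[-1,-0.0035,-0.0002,0,0],[-1,-0.007,-0.0005,0,0],[-1,-0.0105,-0.0011,0,0],[-1,-0.0139,-0.0017,0,0],[-1,-0.0173,-0.0026,0,0]]]' 25 >/dev/null; python3 -c "
from h import *
st()
arc(-.865,[[-.05]*5]*6)"
```

```text
phi -0.868 r 0.0704 z 0.1523  F rad -1.5 tan -1.7 z -5.7  open 0.0298 t 6.92
to -1.12 [[-0.0034, -0.001], [-0.0067, -0.0022], [-0.0099, -0.0036], [-0.0131, -0.0051], [-0.0161, -0.0068]]
to -1.37 [[-0.003, -0.0018], [-0.0059, -0.0038], [-0.0088, -0.0059], [-0.0114, -0.0081], [-0.014, -0.0105]]
to -1.62 [[-0.0025, -0.0025], [-0.0048, -0.0051], [-0.007, -0.0079], [-0.009, -0.0107], [-0.011, -0.0137]]
to -1.87 [[-0.0017, -0.003], [-0.0033, -0.0061], [-0.0048, -0.0093], [-0.006, -0.0126], [-0.0072, -0.0159]]
to -2.12 [[-0.0009, -0.0034], [-0.0017, -0.0068], [-0.0023, -0.0103], [-0.0027, -0.0138], [-0.003, -0.0173]]
to -2.36 [[-0.0001, -0.0035], [0.0, -0.007], [0.0003, -0.0105], [0.0007, -0.014], [0.0013, -0.0174]]
```

```bash
python3 -m jog '[[[-1,-0.0034,-0.001,0,0],[-1,-0.0067,-0.0022,0,0],[-1,-0.0099,-0.0036,0,0],[-1,-0.0131,-0.0051,0,0],[-1,-0.0161,-0.0068,0,0]]]' 25 >/dev/null; python3 -c "from h import *; st()"
python3 -m jog '[[[-1,-0.003,-0.0018,0,0],[-1,-0.0059,-0.0038,0,0],[-1,-0.0088,-0.0059,0,0],[-1,-0.0114,-0.0081,0,0],[-1,-0.014,-0.0105,0,0]]]' 25 >/dev/null; python3 -c "from h import *; st()"
python3 -m jog '[[[-1,-0.0025,-0.0025,0,0],[-1,-0.0048,-0.0051,0,0],[-1,-0.007,-0.0079,0,0],[-1,-0.009,-0.0107,0,0],[-1,-0.011,-0.0137,0,0]]]' 25 >/dev/null; python3 -c "from h import *; st()"
```

```text
phi -1.118 r 0.0703 z 0.1523  F rad -0.3 tan -1.9 z -4.7  open 0.0298 t 7.33
phi -1.368 r 0.0703 z 0.1523  F rad 1.0 tan -2.0 z -5.0  open 0.0298 t 7.75
phi -1.620 r 0.0703 z 0.1522  F rad 0.6 tan -2.5 z -5.9  open 0.0299 t 8.17
```

```bash
python3 -m jog '[[[-1,-0.0017,-0.003,0,0],[-1,-0.0033,-0.0061,0,0],[-1,-0.0048,-0.0093,0,0],[-1,-0.006,-0.0126,0,0],[-1,-0.0072,-0.0159,0,0]]]' 25 >/dev/null; python3 -c "from h import *; st()"
python3 -m jog '[[[-1,-0.0009,-0.0034,0,0],[-1,-0.0017,-0.0068,0,0],[-1,-0.0023,-0.0103,0,0],[-1,-0.0027,-0.0138,0,0],[-1,-0.003,-0.0173,0,0]]]' 25 >/dev/null
python3 -c "
from h import *; st()
s=pic('side','s2.png');t=pic('top','t2.png');cv2.imwrite('pics/p2.png',np.hstack([cv2.resize(s[155:245,280:370],(400,400),interpolation=2),cv2.resize(t[180:245,340:405],(400,400),interpolation=2)]))"
```

```text
phi -1.870 r 0.0703 z 0.1522  F rad 1.6 tan -1.1 z -5.7  open 0.0301 t 8.58
phi -2.121 r 0.0702 z 0.1522  F rad 2.5 tan -1.6 z -5.0  open 0.0299 t 9.00
```

View pics/p2.png

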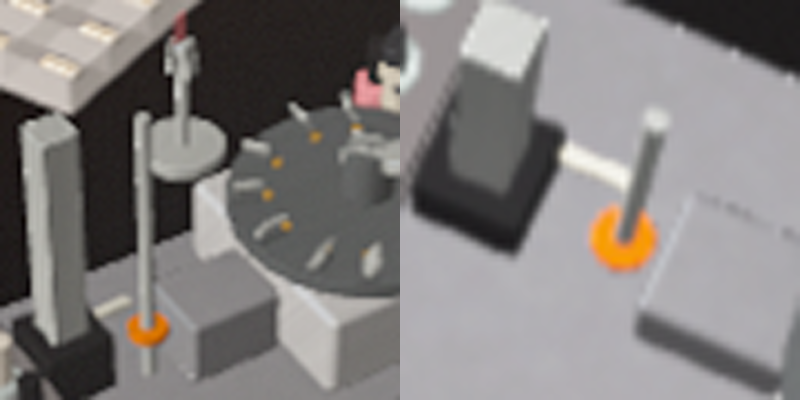

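The picture shows the pointer tongue on the side view from about (302,225) to its tip at (309.3,222.5), still slightly above the collar at (313,229).

```bash
python3 - <<'E'
from h import *
from scipy.optimize import brentq
np.set_printoptions(precision=4,suppress=True)
def edge(f,box):
    im=cv2.imread("pics/"+f).astype(int); x0,y0,x1,y1=box; c=im[y0:y1,x0:x1]
    # creamy white: bright, red above blue
    m=((c.min(2)>120)&(c[...,2]-c[...,0]>10)).astype(np.uint8)
    n,l,s,_=cv2.connectedComponentsWithStats(m); 
    i=1+np.argmax(s[1:,4]); y,x=np.nonzero(l==i); w=c[y,x].sum(1)
    q=cv2.fitLine(np.c_[x+x0,y+y0].astype(np.float32),cv2.DIST_L2,0,.01,.01).ravel()
    print(f,s[i]+[x0,y0,0,0,0],q); return q[2:]-5*q[:2],q[2:]+5*q[:2]
def height(a,b):
    A=[ray("top",p) for p in a];B=[ray("side",p) for p in b]
    n1=np.cross(A[0][1],A[1][1]);n2=np.cross(B[0][1],B[1][1]); d=np.cross(n1,n2);d/=np.linalg.norm(d)
    M=np.array([n1,n2,d]); 
    o=np.linalg.solve(M,[n1@A[0][0],n2@B[0][0],d@np.array([.615,-.03,.08])]); print("line point",o,"dir",d)
height(edge("top0.png",(362,190,382,208)),edge("side0.png",(298,200,311,213)))
height(edge("t2.png",(362,196,382,214)),edge("s2.png",(298,216,311,230)))
E
```

```text
top0.png [368 196  10   7  15] [  0.8414   0.5404 371.8667 199.5333]
side0.png [300 204   9   5  22] [  0.9349  -0.355  304.0454 206.0455]
line point [ 0.6198 -0.0263  0.1131] dir [-0.5052 -0.8463  0.1689]
t2.png [366 204  11   7  17] [  0.9008   0.4341 370.5882 207.4118]
s2.png [301 222   9   5  24] [  0.9421  -0.3353 304.7083 223.6667]
line point [ 0.6174 -0.0295  0.0561] dir [-0.3397 -0.9389 -0.055 ]
```

The pointer is at 0.056 and the collar at 0.043, so notch 5 (near -2.57) is the target. I'll go to -2.46 and lower there.

```bash
python3 -m jog '[[[-1,-0.0001,-0.0035,0,0],[-1,0,-0.007,0,0],[-1,0.0003,-0.0105,0,0],[-1,0.0007,-0.014,0,0],[-1,0.0013,-0.0174,0,0]]]' 25 >/dev/null
python3 -c "
from h import *
st();arc(-2.365,[[-.04,-.03,-.02,-.005,0]]); arc(-2.46,[[.02]*4])"
```

```text
phi -2.370 r 0.0702 z 0.1522  F rad 1.4 tan -1.6 z -6.1  open 0.0298 t 9.52
to -2.46 [[0.0006, -0.0027], [0.0011, -0.0048], [0.0015, -0.0061], [0.0016, -0.0065], [0.0016, -0.0065]]
to -2.38 [[-0.0004, 0.0013], [-0.0008, 0.0027], [-0.0011, 0.0041], [-0.0014, 0.0054]]
```

```bash
python3 -m jog '[[[-1,0.0006,-0.0027,0,0],[-1,0.0011,-0.0048,0,0],[-1,0.0015,-0.0061,0,0],[-1,0.0016,-0.0065,0,0],[-1,0.0016,-0.0065,0,0]]]' 25 >/dev/null;python3 -c "from h import *; st()"
python3 -m jog '[[[-1,0,0,0.001,0],[-1,0,0,0.002,0],[-1,0,0,0.003,0],[-1,0,0,0.004,0],[-1,0,0,0.004,0]]]' 25 >/dev/null;python3 -c "from h import *; st()"
python3 -m jog '[[[-1,0,0,0.001,0],[-1,0,0,0.002,0],[-1,0,0,0.003,0],[-1,0,0,0.003,0],[-1,0,0,0.003,0]]]' 25 >/dev/null;python3 -c "from h import *; st()"
```

```text
phi 3.820 r 0.0702 z 0.1522  F rad 2.2 tan -2.6 z -4.3  open 0.0297 t 9.93
phi 3.825 r 0.0702 z 0.1480  F rad 2.3 tan -2.2 z -4.9  open 0.0297 t 10.35
phi 3.824 r 0.0702 z 0.1452  F rad 2.3 tan -3.0 z -5.2  open 0.0296 t 10.77
```

```bash
python3 -m jog '[[[-1,0,0,0.001,0],[-1,0,0,0.002,0],[-1,0,0,0.003,0],[-1,0,0,0.003,0]]]' 25 >/dev/null;python3 -c "from h import *; st()"
python3 -m jog '[[[-1,0,0,0.001,0],[-1,0,0,0.002,0],[-1,0,0,0.003,0],[-1,0,0,0.003,0],[-1,0,0,0.003,0]]]' 25 >/dev/null;python3 -c "from h import *; st()"
python3 -m jog '[[[-1,0,0,0.001,0],[-1,0,0,0.0015,0],[-1,0,0,0.002,0],[-1,0,0,0.002,0],[-1,0,0,0.002,0]]]' 25 >/dev/null;python3 -c "from h import *; st()"
```

```text
phi 3.824 r 0.0702 z 0.1420  F rad 2.4 tan -3.9 z -3.7  open 0.0298 t 11.10
phi 3.824 r 0.0702 z 0.1392  F rad 1.4 tan -4.0 z -3.3  open 0.0298 t 11.52
phi 3.824 r 0.0702 z 0.1372  F rad 2.6 tan -2.6 z -4.5  open 0.0295 t 11.93
```

```bash
python3 -m jog '[[[-1,0,0,0.0004,0],[-1,0,0,0.0008,0],[-1,0,0,0.0008,0],[-1,0,0,0.0008,0]]]' 25 >/dev/null;python3 -c "from h import *; st()"
python3 -c "
from h import *
arc(-2.459,[[-.01]*5]*2)"
```

```text
phi 3.826 r 0.0700 z 0.1368  F rad 3.2 tan -2.3 z 0.6  open 0.0297 t 12.27
to -2.51 [[0.0002, -0.0007], [0.0004, -0.0013], [0.0006, -0.002], [0.0009, -0.0027], [0.0011, -0.0033]]
to -2.56 [[0.0002, -0.0007], [0.0005, -0.0013], [0.0007, -0.002], [0.001, -0.0027], [0.0013, -0.0033]]
```

Home in the notch. Now easing the crank back onto the tooth.

```bash
python3 -m jog '[[[-1,0.0002,-0.0007,0,0],[-1,0.0004,-0.0013,0,0],[-1,0.0006,-0.002,0,0],[-1,0.0009,-0.0027,0,0],[-1,0.0011,-0.0033,0,0]]]' 25 >/dev/null;python3 -c "from h import *; st()"
python3 -m jog '[[[-1,0.0002,-0.0007,0,0],[-1,0.0003,-0.001,0,0],[-1,0.0005,-0.0013,0,0],[-1,0.0005,-0.0017,0,0],[-1,0.0006,-0.0017,0,0]]]' 25 >/dev/null;python3 -c "from h import *; st()"
```

```text
phi 3.774 r 0.0700 z 0.1367  F rad 2.8 tan -3.5 z 2.9  open 0.0300 t 12.68
phi 3.749 r 0.0700 z 0.1366  F rad 2.6 tan -1.7 z 5.3  open 0.0296 t 13.10
```

```bash
python3 -m jog '[[[-1,0.0001,-0.0004,-0.0002,0],[-1,0.0002,-0.0007,-0.0003,0],[-1,0.0003,-0.001,-0.0003,0],[-1,0.0004,-0.0013,-0.0003,0],[-1,0.0004,-0.0013,-0.0003,0]]]' 25 >/dev/null;python3 -c "from h import *; st()"
python3 -m jog '[[[-1,0.0001,-0.0004,0,0],[-1,0.0002,-0.0007,0,0],[-1,0.0003,-0.001,0,0],[-1,0.0004,-0.0013,0,0],[-1,0.0004,-0.0013,0,0]]]' 25 >/dev/null;python3 -c "from h import *; st()"
```

```text
phi 3.728 r 0.0703 z 0.1367  F rad 2.3 tan -2.5 z 3.2  open 0.0299 t 13.52
phi 3.712 r 0.0704 z 0.1367  F rad 1.8 tan -0.6 z 2.7  open 0.0296 t 13.93
```

```bash
python3 -m jog '[[[-1,0.0001,-0.0004,0,0],[-1,0.0002,-0.0007,0,0],[-1,0.0002,-0.0007,0,0],[-1,0.0002,-0.0007,0,0]]]' 25 >/dev/null;python3 -c "from h import *; st()"
python3 -m jog '[[[-1,0,0,0,0],[-1,0,0,0,0]]]' 25 >/dev/null;python3 -c "from h import *; st()"
```

```text
phi 3.705 r 0.0705 z 0.1367  F rad 1.2 tan 1.4 z 2.0  open 0.0294 t 14.27
phi 3.703 r 0.0705 z 0.1368  F rad 1.7 tan 2.0 z 2.0  open 0.0301 t 14.43
```

```bash
python3 -m jog '[[[-1,-0.0001,0.0002,0,0],[-1,-0.0001,0.0003,0,0],[-1,-0.0001,0.0003,0,0]]]' 15 >/dev/null;python3 -c "from h import *; st()"
python3 -m jog '[[[-1,0,0,0,0],[-1,0,0,0,0],[-1,0,0,0,0]]]' 6 >/dev/null;python3 -c "from h import *; st()"
python3 -m jog '[[[-0.3,0,0,0,0],[-0.2,0,0,0,0],[-0.1,0,0,0,0],[0,0,0,0,0],[0.1,0,0,0,0]]]' >/dev/null;python3 -c "from h import *; st()"
python3 -m jog '[[[0.3,0,0,0,0],[0.5,0,0,0,0],[0.7,0,0,0,0],[0.7,0,0,0,0],[0.7,0,0,0,0]]]' >/dev/null
python3 -c "
from h import *; st()
s=pic('side','s3.png');cv2.imwrite('pics/p3.png',cv2.resize(s[140:245,280:420],(800,600),interpolation=2))"
```

```text
phi 3.704 r 0.0705 z 0.1367  F rad 0.9 tan 0.3 z 1.7  open 0.0302 t 14.68
phi 3.704 r 0.0705 z 0.1367  F rad 1.1 tan 1.3 z 2.1  open 0.0315 t 14.93
phi 3.703 r 0.0706 z 0.1366  F rad -0.2 tan 0.4 z 0.1  open 0.0483 t 15.35
phi 3.704 r 0.0706 z 0.1367  F rad -0.7 tan 0.0 z 0.6  open 0.0767 t 15.77
```

View pics/p3.png

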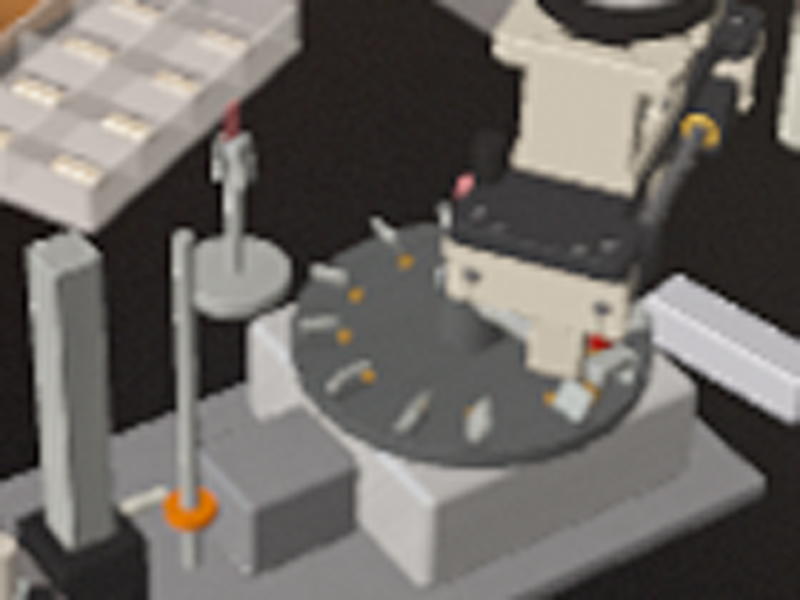

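The pointer tongue now ends at the collar (about side (309,226) against (313,229)), and the fingers are open. Retreating straight up.

```bash
python3 -m jog '[[[1,0,0,-0.01,0],[1,0,0,-0.03,0],[1,0,0,-0.055,0],[1,0,0,-0.08,0],[1,0,0,-0.11,0]]]'
python3 -m jog '[[[1,-0.03,0.02,0,0],[1,-0.06,0.05,0,0],[1,-0.08,0.08,0,0],[1,-0.09,0.11,0,0],[1,-0.09,0.11,0,0]]]' | head -2
python3 - <<'E'
from h import *
import itertools
s=pic('side','s4.png');t=pic('top','t4.png')
h=cv2.cvtColor(s,cv2.COLOR_BGR2HSV);m=cv2.inRange(h,(8,180,120),(22,255,255));m[:200]=0;m[260:]=0;m[:,:290]=0;m[:,330:]=0
print("collar",cv2.moments(m,True)['m10']/m.astype(bool).sum(),cv2.moments(m,True)['m01']/m.astype(bool).sum())
cv2.imwrite("pics/p4.png",np.hstack([cv2.resize(s[150:250,280:410],(520,400),interpolation=2),cv2.resize(t[180:280,400:470],(280,400),interpolation=2)]))
E
```

```text
time: 16.23
tool_pos: [0.4773, -0.1733, 0.2479]
tool_rot: [-3.141, 0.001, 0.271]
contact_force: [0.6, -0.6, 0.4]
opening: 0.0916
grip_force: 0.0
time: 16.65
tool_pos: [0.4196, -0.3087, 0.2476]
collar 312.7647058823529 229.2058823529412
```

View pics/p4.png

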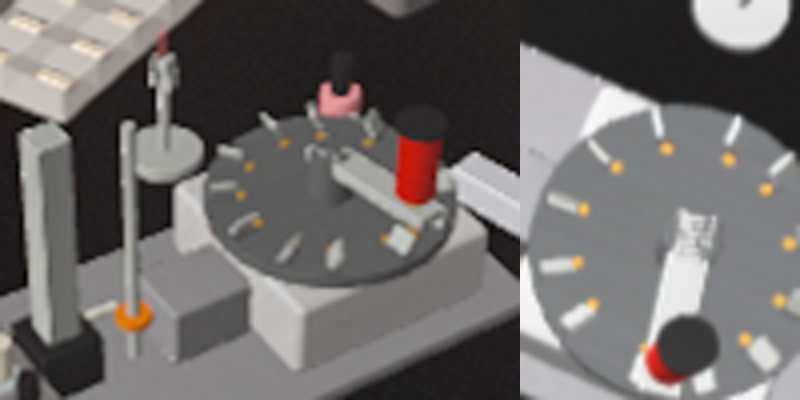

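The crank is held in notch 5 with the grip down at side (385,190). The pointer is level with the collar, which hasn't moved (312.8,229.2), and nothing else has been disturbed.

```bash
python3 -c "
from cell import robot
print(robot.hand_in())"
```

```text
the job is handed in; nothing more can be done
None
```

The rack is lowered five notches, its pointer level with the orange collar as near as the camera shows. The pawl is home with the load on the tooth, nothing else has moved, and the job was handed in at about 17 s (no verdict was returned).

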